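Push the tube stoppers home along the row

TASK

The four big tubes in the metal rack have been stoppered, but the stoppers still stand proud of the tubes: with closed fingertips, start at the end with the carry handle and go along the row, tube by tube, pushing each stopper fully home before the next. From one stopper to the next keep low, following the row with the fingertips no more than about 2 cm above the stoppers. Only push, and gently (well under 40 N): do not lift, shift or tip the rack, leave the other things where they stand, and finish clear of everything.

Things in the scene. Friction and masses are not known exactly. Their poses are not given: they have to be found in the camera images.
- rack: Loose aluminium tube rack, 0.9 kg, 240 long (its x axis) x 90 wide (y) x 75 mm high, holding four fixed upright clear tubes, 34 mm across the mouth, at x = -75, -25, +25, +75 mm, y = 0, mouths at z = 118 mm. Origin: centre of its underside, z up. Any yaw. Pushed sideways it slides. Its carry handle is at the -x end only; stopper 1 is nearest to it.
- handle (a point): Middle of the rack's carry handle: a low steel loop, 60 mm wide, sloping up and outwards from the rack's -x end; this point lies at x = -150, y = 0, z = 95 mm of the rack, bar 8 mm thick. Do not lift by it.
- stopper1 (a joint): How far stopper 1 has been pushed down into its tube (m). 0: 10 mm proud; it starts between 0.001 and 0.004; 0.010: fully home, its flange on the tube's mouth (hard stop). No spring: it stays where it is left, held by about 5 N of friction either way.
- stopper1_top (a point): Centre of the flat top of stopper 1, a grey plastic plug with a round flange of 33 mm diameter, top face 29 mm across, 10 mm thick, at x = -75 mm of the rack, y = 0. It goes down with the stopper: at z = 138 mm minus the joint value above the rack's origin, 128 mm when home. z up, axes parallel to the rack's.
- stopper2 (a joint): How far stopper 2 has been pushed down into its tube (m). 0: 10 mm proud; it starts between 0.001 and 0.004; 0.010: fully home, its flange on the tube's mouth (hard stop). No spring: it stays where it is left, held by about 5 N of friction either way.
- stopper2_top (a point): Centre of the flat top of stopper 2, a grey plastic plug with a round flange of 33 mm diameter, top face 29 mm across, 10 mm thick, at x = -25 mm of the rack, y = 0. It goes down with the stopper: at z = 138 mm minus the joint value above the rack's origin, 128 mm when home. z up, axes parallel to the rack's.
- stopper3 (a joint): How far stopper 3 has been pushed down into its tube (m). 0: 10 mm proud; it starts between 0.001 and 0.004; 0.010: fully home, its flange on the tube's mouth (hard stop). No spring: it stays where it is left, held by about 5 N of friction either way.
- stopper3_top (a point): Centre of the flat top of stopper 3, a grey plastic plug with a round flange of 33 mm diameter, top face 29 mm across, 10 mm thick, at x = 25 mm of the rack, y = 0. It goes down with the stopper: at z = 138 mm minus the joint value above the rack's origin, 128 mm when home. z up, axes parallel to the rack's.
- stopper4 (a joint): How far stopper 4 has been pushed down into its tube (m). 0: 10 mm proud; it starts between 0.001 and 0.004; 0.010: fully home, its flange on the tube's mouth (hard stop). No spring: it stays where it is left, held by about 5 N of friction either way.
- stopper4_top (a point): Centre of the flat top of stopper 4, a grey plastic plug with a round flange of 33 mm diameter, top face 29 mm across, 10 mm thick, at x = 75 mm of the rack, y = 0. It goes down with the stopper: at z = 138 mm minus the joint value above the rack's origin, 128 mm when home. z up, axes parallel to the rack's.
- jar: Bystander: loose amber glass jar, 56 mm diameter, 80 mm high, standing beside the rack. Origin: centre of its underside.
- beaker: Bystander: loose glass beaker, open, 64 mm diameter, 80 mm high, standing beside the rack. Origin: centre of its underside.
- spare_tube: Bystander: loose capped tube standing on its flat foot beside the rack, 35 mm diameter, 102 mm high. Origin: centre of its underside.

How it is judged:
By the outcome, as a careful person would: the job done as asked, in the order asked, and still so for the second after the job is handed in, with the robot touching nothing.
It also fails if it takes over 45 s, if anything falls off the work surface, if the arm or the gripper's body presses on something with over 40 N, if the wrist force passes 120 N, or if a joint passes its speed limit or range.

ROBOT

A 6-joint arm with a two-finger parallel gripper is mounted at the origin on the work surface. World frame = base frame: x ahead of the robot, y to its left, z up, the work surface at z = 0. Lengths are in m, angles in degrees, forces in N, time in s.
With the tool pointing down it reaches from about 0.4 to 0.825 m from the base axis. Payload 7 kg.
Tool frame: the origin (TCP) lies midway between the tips of the shut fingers; the grasp point (between the pads) lies 19 mm behind it; z points along the fingers, y is the direction in which the jaws open and shut (so a half turn about z gives the same grasp; the last joint's range is limited). The gripper opens to 88 mm and grips with 3 to 60 N. Pads are 19 mm wide; open, the fingers measure 130 mm over their backs; the gripper's body (78 mm by 193 mm) begins 47 mm behind the grasp point.
Start: joints at [92.997, 20.546, 0.682, 0, -70.136, -16.507], TCP at [0.158, 0.656, 0.19] pointing down, gripper open.
Joint ranges: [-176.03, 176.03], [-82.01, 121.73], [-58.28, 71.71], [-173.87, 95.51], [-174.79, -0.11], [-173.66, 173.66]. Speed limits (degrees/s): [136.94, 136.94, 172.46, 180, 180, 180].

INTERFACE

Orientations are given as [roll, pitch, yaw] about the fixed x, y, z axes, in that order (R = Rz(yaw) Ry(pitch) Rx(roll)).
In Python, from plant import r gives the robot as it stands. The module is installed in compiled form; this text tells all that it offers.
- The arm moves only by the tool send_rows, never from a script. Its argument "motion" is a list of rows, each an object with "travel": the shift along the tool's x, y, z in m, a list of three; "spin": the turn about the tool's z in degrees. In form: [{"travel": [tx, ty, tz], "spin": spin}, ...]. A call has 1 to 5 rows; each row shifts and turns the pose as measured when the row begins, along the tool's axes as they then stand; what a row does not reach is not made up. A row lasts 1/12 s, in which the tool goes at most 41.7 mm and 7.16 degrees, less where a joint would pass 70% of its speed; a pose out of reach is approached as far as the arm can. A call is refused whole if a number of a shift passes 0.0417 or a number of a turn 7.16, either way. A call with a gripper value outside its range is refused whole. "gripper" is the gripper command: -1 is shut, 1 is fully open, values between are in proportion, set as the call begins (left out, the last holds). The fingers move at their own pace and stop on an object; "squeeze" is the grip in N (left out, the last holds). Time passes only in rows, so rows that do not move let the fingers close. It gives the time, the measured TCP pose, the force and the opening at its end, in the units of the state.
- r.get_state(): the state, without advancing time (a new reading comes with each control period).
- r.capture(name): name is "scene" or "top"; returns (picture, depth): 420x560x3 uint8, blue, green, red; 420x560 float32, m along the optical axis (not along the pixel's ray), 0 where there is no reading.
- r.get_calibration(name): a dict with "fov_y" (degrees; the focal length in pixels is half the picture's height over the tangent of half this angle, whatever the lens; pixels are square), "cx", "cy" (the principal point, pixels), "k1" (the pictures are not rectified: a ray, as slopes to the right and down, at radius r is drawn at 1 + k1 r^2 times it, then the intrinsics apply), "origin" and "orientation" of the camera in the world. Camera axes: x right, y down, z forward; pixel columns grow to the right and rows downward; lengths in m; the calibration is good to about 2 mm. A picture is of the moment at which its call begins. get_calibration takes no time and is no camera call.
- r.close_job(): hands the job in, once; it reports no verdict.
Trained networks look in the newest picture that a camera, given by its name, has taken for a name from the list of things; names that differ only in an ending like _2 or _b are one class to them, and where a whole thing is asked for, a point or a joint stands for the part that bears it (a point fixed in the world has none). Each returns a list of dicts, best first, with "conf" (0 to 1); they miss things now and then, are a little off and sometimes report something else, mostly with a low value. They report only what shows in the picture. A call takes as long as a camera call.
- r.boxes_of(camera, target): "at" ([x, y, z] in m, in the coordinates of the camera as it stood for that picture, good to about 4 mm: the middle of the surface that is visible of it).
- r.pinpoint(camera, target): "at" ([x, y, z] in m, in the coordinates of the camera as it stood for that picture, good to about 4 mm: a listed point, or the origin of a listed thing).
The state is a dict: "time_s": time; "joints": joint angles; "qd": joint speeds; "joint_torque": joint torques, N m; "tcp_pos": TCP position; "eef_rot": TCP orientation; "contact_force": force on the tool from outside, world axes, zero at the start; "moment": the same for the moment, N m; "gripper_width": finger opening in m.
Only numpy, scipy, OpenCV 4.12 (cv2) and the standard library are available. Lean on these libraries where they do the work, as an engineer would, in place of code of your own. Each camera call takes 0.05 s, during which the arm holds its last target. There are 200 camera calls.

## Working session

There is one attempt and no reset: what is moved stays moved. The work goes in short steps, Python scripts to look and compute and a tool call to move; the robot and the scene stay as the last step left them, time stands still between calls to the robot, and variables do not carry over. Pictures are saved under pics/ and viewed, about 8 in all and at most 12, crops included, and the job is handed in when it is done.

Besides the shell and the picture viewer there is one more tool, called after ">>>" in YAML: its name, and indented under it one key for each argument. send_rows: Moves the arm, as the interface text tells. Its arguments: {"type":"object","properties":{"motion":{"type":"array"},"gripper":{"type":"number"},"squeeze":{"type":"number"}},"required":["motion"]}

```bash
mkdir -p pics; cat > h.py <<'E'
import numpy as np, cv2
from plant import r
from scipy.spatial.transform import Rotation as R
def cam(n):
    c=r.get_calibration(n); return c,R.from_euler('xyz',c['orientation'],degrees=True).as_matrix(),np.array(c['origin'])
def w(n,p):
    c,M,o=cam(n); return M@np.array(p)+o
def cloud(n,d):
    c,M,o=cam(n); f=d.shape[0]/2/np.tan(np.radians(c['fov_y']/2))
    v,u=np.mgrid[:d.shape[0],:d.shape[1]]
    K=np.array([[f,0,c['cx']],[0,f,c['cy']],[0,0,1]])
    p=cv2.undistortPoints(np.stack([u.ravel(),v.ravel()],1).astype(float)[:,None],K,np.array([c['k1'],0,0,0.]))[:,0]
    P=np.c_[p,np.ones(len(p))]*d.reshape(-1,1)
    return (P@M.T+o).reshape(*d.shape,3)
E
python3 - <<'E'
from h import *
print(r.get_state())
for n in('scene','top'):
    im,d=r.capture(n); cv2.imwrite(f'pics/{n}0.png',im); np.save(n+'0.npy',d); print(r.get_calibration(n))
    for t in('rack','handle','stopper1_top','stopper2_top','stopper3_top','stopper4_top','jar','beaker','spare_tube'):
        print(n,t,[(np.round(w(n,q['at']),4).tolist(),round(q['conf'],2)) for q in r.pinpoint(n,t)])
E
```

```text
{'time_s': 0.0, 'joints': array([ 9.29968736e+01,  2.05920872e+01,  6.35271813e-01, -2.12599980e-02,
       -7.01365296e+01, -1.65083194e+01]), 'qd': array([-0.05312716, -0.03492614,  0.05563917, -0.05447639, -0.08335551,
       -0.01524208]), 'joint_torque': array([ 5.11237213e-04, -5.82718277e+01,  2.93062645e+01,  6.99768305e+00,
        7.06877807e-03, -1.49211683e-04]), 'tcp_pos': array([0.15758541, 0.65578755, 0.18942318]), 'eef_rot': array([ 1.79904823e+02, -7.36516414e-03, -1.35186797e+01]), 'contact_force': array([ 0.41613718, -0.52988999,  0.28363162]), 'moment': array([-0.03602049, -0.04754234, -0.00810575]), 'gripper_width': 0.08775238147940329}
{'fov_y': 47.733930197170935, 'cx': 278.4128278932877, 'cy': 207.78363581917472, 'k1': -0.09398200389250444, 'origin': array([1.07671897, 0.31596855, 0.80162941]), 'orientation': array([-1.40805990e+02,  3.67038368e-02,  1.24041417e+02])}
scene rack [([0.5421, -0.0143, -0.0026], 0.57)]
scene handle [([0.403, -0.0323, 0.0938], 0.6)]
scene stopper1_top [([0.4699, -0.0258, 0.1368], 0.55)]
scene stopper2_top [([0.5238, -0.0216, 0.1356
[... 379 characters left out ...]
rigin': array([0.40610744, 0.02246088, 0.87134062]), 'orientation': array([-167.13270982,    0.24650632,  -90.44553866])}
top rack [([0.5453, -0.0187, 0.0047], 0.63)]
top handle [([0.4012, -0.0304, 0.0956], 0.63)]
top stopper1_top [([0.4714, -0.0241, 0.1371], 0.8), ([0.5085, 0.0915, 0.0002], 0.16)]
top stopper2_top [([0.5221, -0.0217, 0.1341], 0.64)]
top stopper3_top [([0.5704, -0.0083, 0.1355], 0.74), ([0.4712, -0.0272, 0.137], 0.54)]
top stopper4_top [([0.6154, -0.0054, 0.1355], 0.75)]
top jar [([0.509, 0.0932, -0.0013], 0.88), ([0.5718, -0.007, 0.1358], 0.47), ([0.6181, 0.104, -0.0015], 0.26)]
top beaker [([0.5662, -0.1382, -0.002], 0.81)]
top spare_tube [([0.6203, 0.1039, -0.001], 0.81)]
```

```bash
python3 - <<'E'
from h import *
for n in('scene','top'):
    d=np.load(n+'0.npy'); P=cloud(n,d); X,Y,Z=P[...,0],P[...,1],P[...,2]
    m=(d>0)&(Z>.122)&(Z<.145)&(X>.43)&(X<.67)&(abs(Y+.015)<.045)
    k,L,s,c=cv2.connectedComponentsWithStats(m.astype(np.uint8))
    for i in range(1,k):
        if s[i,4]<40: continue
        q=P[L==i]; zt=np.median(q[:,2]); t=q[abs(q[:,2]-zt)<.004]
        e=cv2.minEnclosingCircle(t[:,:2].astype(np.float32))
        print(n,s[i,4],np.round(t.mean(0),4),'circ',np.round(e[0],4),round(e[1],4),'px',c[i].round())
    m=(d>0)&(Z>.068)&(Z<.08)&(X>.38)&(X<.72)&(abs(Y+.015)<.08)
    print(n,'rack top',m.sum(),cv2.minAreaRect(P[m][:,:2].astype(np.float32)))
E
```

```text
scene 196 [ 0.475  -0.0214  0.1373] circ [ 0.472  -0.0222] 0.0173 px [307. 153.]
scene 198 [ 0.5243 -0.0146  0.1346] circ [ 0.5229 -0.015 ] 0.0166 px [297. 169.]
scene 217 [ 0.5738 -0.0074  0.1356] circ [ 0.5728 -0.0084] 0.0167 px [286. 186.]
scene 230 [ 6.232e-01 -6.000e-04  1.347e-01] circ [ 0.6221 -0.0012] 0.0163 px [274. 205.]
scene rack top 2738 ((0.5440795421600342, -0.012682043015956879), (0.25080710649490356, 0.0906335636973381), 8.263160705566406)
top 424 [ 0.6194 -0.0031  0.1344] circ [ 0.6202 -0.0033] 0.0167 px [305. 164.]
top 432 [ 0.5702 -0.0103  0.1352] circ [ 0.5711 -0.0103] 0.0163 px [311. 198.]
top 429 [ 0.5213 -0.0168  0.1343] circ [ 0.5215 -0.0173] 0.0162 px [316. 233.]
top 462 [ 0.4717 -0.0231  0.1369] circ [ 0.472  -0.0232] 0.0164 px [322. 269.]
top rack top 7403 ((0.5428515076637268, -0.013927571475505829), (0.2490348070859909, 0.08893577754497528), 8.157482147216797)
```

View pics/scene0.png

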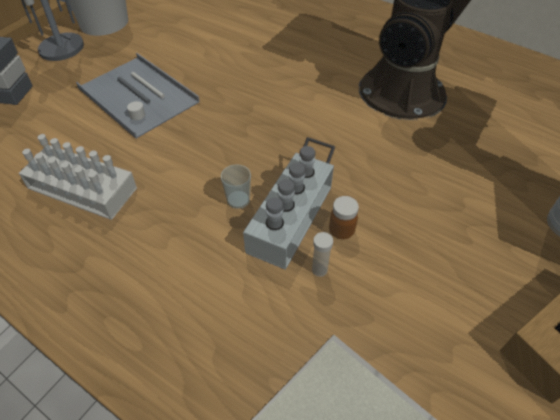

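View pics/top0.png

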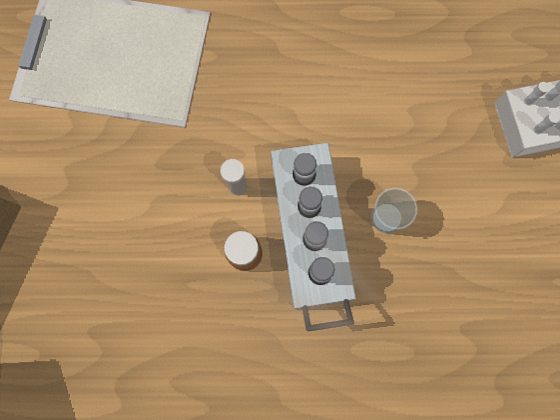

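The views agree: the row runs from about (0.472, -0.0225) at the handle end to (0.621, -0.002), yaw is about 8°, and the stopper tops are at 0.1345–0.137. I'll shut the gripper, align yaw with the row, then approach.

>>> send_rows:
  motion:
    - {"travel":[0,0,0],"spin":-7.1}
    - {"travel":[0,0,0],"spin":-7.1}
    - {"travel":[0,0,0],"spin":-7.1}
    - {"travel":[0,0,0],"spin":0}
    - {"travel":[0,0,0],"spin":0}
  gripper: -1
  squeeze: 20

```text
time_s: 1.42
tcp_pos: [0.1577, 0.6563, 0.1904]
eef_rot: [180.0, 0.0, 8.2]
contact_force: [0.8, -0.4, -1.1]
gripper_width: 0.0599
```

>>> send_rows:
  motion:
    - {"travel":[0.0216,0.034,0],"spin":0}
    - {"travel":[0.0216,0.034,0],"spin":0}
    - {"travel":[0.0216,0.034,0],"spin":0}
    - {"travel":[0.0216,0.034,0],"spin":0}
    - {"travel":[0.0216,0.034,0],"spin":0}

```text
time_s: 1.83
tcp_pos: [0.287, 0.5027, 0.1878]
eef_rot: [179.9, -0.0, 7.5]
contact_force: [1.1, -0.6, -0.0]
gripper_width: 0.0264
```

>>> send_rows:
  motion:
    - {"travel":[0.0216,0.034,0],"spin":0}
    - {"travel":[0.0216,0.034,0],"spin":0}
    - {"travel":[0.0216,0.034,0],"spin":0}
    - {"travel":[0.0216,0.034,0],"spin":0}
    - {"travel":[0.0216,0.034,0],"spin":0}

```text
time_s: 2.25
tcp_pos: [0.4181, 0.3404, 0.1895]
eef_rot: [-179.9, -0.1, 6.3]
contact_force: [-0.1, 0.5, -0.1]
gripper_width: 0.0008
```

>>> send_rows:
  motion:
    - {"travel":[0.0015,0.0405,0],"spin":0}
    - {"travel":[0.0015,0.0405,0],"spin":0}
    - {"travel":[0.0015,0.0405,0],"spin":0}
    - {"travel":[0.0015,0.0405,0],"spin":0}
    - {"travel":[0.0015,0.0405,0],"spin":0}

```text
time_s: 2.67
tcp_pos: [0.4488, 0.1343, 0.1896]
eef_rot: [-179.9, -0.3, 4.9]
contact_force: [2.1, -0.1, -0.2]
gripper_width: 0.0006
```

>>> send_rows:
  motion:
    - {"travel":[0.0015,0.0405,0],"spin":0}
    - {"travel":[0.0015,0.0405,0],"spin":0}
    - {"travel":[0.0015,0.035,0],"spin":0}
    - {"travel":[0,0.015,0],"spin":0}
    - {"travel":[0,0,0],"spin":0}

```text
time_s: 3.08
tcp_pos: [0.4626, -0.0065, 0.1912]
eef_rot: [-179.8, -0.5, 3.3]
contact_force: [-0.0, 0.3, -0.6]
gripper_width: 0.0001
```

>>> send_rows:
  motion:
    - {"travel":[0.0085,0.0165,0],"spin":-4.7}
    - {"travel":[0,0,0],"spin":0}
    - {"travel":[0,0,0.018],"spin":0}
    - {"travel":[0,0,0.018],"spin":0}
    - {"travel":[0,0,0],"spin":0}

```text
time_s: 3.5
tcp_pos: [0.4739, -0.0231, 0.1563]
eef_rot: [-179.8, -0.8, 6.9]
contact_force: [-0.4, 0.5, 0.1]
gripper_width: 0.0005
```

```bash
python3 - <<'E'
from h import *
s=r.get_state(); print(s['tcp_pos'],s['eef_rot'],s['contact_force'])
a=[]
for n in('scene','top'):
    im,d=r.capture(n); cv2.imwrite(f'pics/{n}1.png',im)
    a.append(cv2.resize(im[90:300,180:460],None,fx=1.4,fy=1.4) if n=='x' else im[110:320,200:430])
cv2.imwrite('pics/c1.png',cv2.resize(np.hstack(a),None,fx=1.7,fy=1.7))
E
```

```text
[ 0.47394533 -0.02305347  0.15631084] [-179.7698996    -0.81004963    6.9309964 ] [-0.4391651   0.51121962  0.09054243]
```

View pics/c1.png

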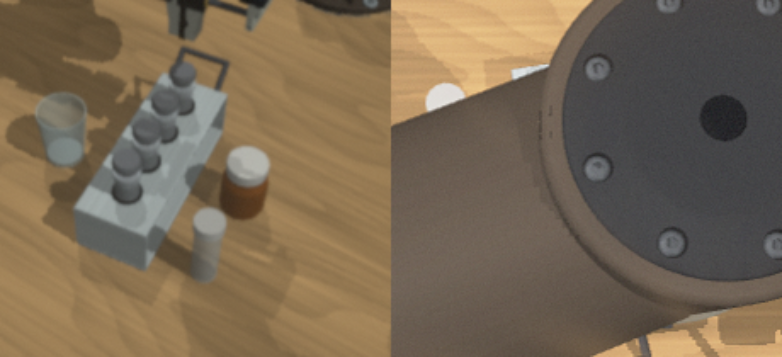

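```bash
python3 - <<'E'
from h import *
c,M,o=cam('scene'); f=210/np.tan(np.radians(c['fov_y']/2)); K=np.array([[f,0,c['cx']],[0,f,c['cy']],[0,0,1]])
im=cv2.imread('pics/scene1.png')
for p,col in (((.474,-.0231,.1563),(0,0,255)),((.472,-.0225,.137),(0,255,0))):
    q=M.T@(np.array(p)-o); u=cv2.projectPoints(q[None],np.zeros(3),np.zeros(3),K,np.array([c['k1'],0,0,0.]))[0].ravel(); print(u)
    cv2.circle(im,tuple(int(round(x*1)) for x in u),1,col,-1)
cv2.imwrite('pics/c2.png',cv2.resize(im[60:220,220:420],None,fx=4,fy=3.75,interpolation=cv2.INTER_NEAREST))
im,d=r.capture('scene'); P=cloud('scene',d)
for v in range(110,160,3): print(v,[np.round(P[v,x],3).tolist() for x in (300,307,313)])
E
```

```text
[307.1897633  143.80968005]
[307.53272305 150.41410365]
110 [[0.489, -0.034, 0.246], [0.509, -0.008, 0.272], [0.508, 0.003, 0.276]]
113 [[0.489, -0.034, 0.24], [0.484, -0.022, 0.242], [0.509, 0.004, 0.27]]
116 [[0.487, -0.035, 0.23], [0.485, -0.021, 0.236], [0.484, -0.009, 0.241]]
119 [[0.488, -0.034, 0.224], [0.484, -0.021, 0.227], [0.484, -0.009, 0.233]]
122 [[0.488, -0.033, 0.218], [0.485, -0.02, 0.222], [0.483, -0.009, 0.225]]
125 [[0.487, -0.034, 0.209], [0.484, -0.02, 0.214], [0.484, -0.007, 0.22]]
128 [[0.488, -0.033, 0.203], [0.483, -0.021, 0.205], [0.484, -0.007, 0.213]]
131 [[0.297, -0.146, -0.001], [1.077, 0.316, 0.802], [0.485, -0.006, 0.207]]
134 [[0.308, -0.139, 0.0], [0.298, -0.124, -0.0], [0.291, -0.111, 0.001]]
137 [[0.32, -0.131, 0.003], [0.404, -0.064, 0.101], [0.302, -0.105, 0.003]]
140 [[0.327, -0.127, 0.001], [0.407, -0.062, 0.096], [0.404, -0.049, 0.1]]
143 [[0.336, -0.121, 0.001], [0.412, -0.058, 0.092], [0.318, -0.095, 0.0]]
146 [[0.346, -0.115, 0.001], [0.464, -0.029, 0.14], [0.329, -0.088, 0.003]]
149 [[0.478, -0.037, 0.138], [0.47, -0.025, 0.138], [0.465, -0.014, 0.14]]
152 [[1.077, 0.316, 0.802], [0.479, -0.02, 0.139], [0.471, -0.01, 0.139]]
155 [[0.487, -0.031, 0.132], [0.485, -0.016, 0.139], [0.475, -0.007, 0.135]]
158 [[0.483, -0.033, 0.119], [0.488, -0.014, 0.133], [0.467, -0.011, 0.118]]
```

View pics/c2.png

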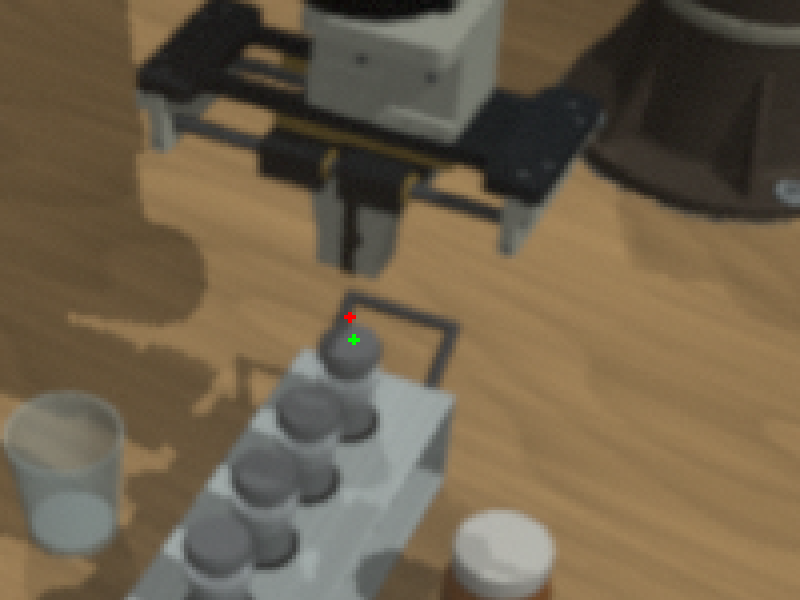

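The camera shows the fingertips at about z = 0.20, but the measured TCP is 0.156. I'll go down in small steps, watch the force, and check again.

>>> send_rows:
  motion:
    - {"travel":[-0.001,0,0.005],"spin":-0.5}
    - {"travel":[0,0,0.004],"spin":0}
    - {"travel":[0,0,0.004],"spin":0}
    - {"travel":[0,0,0.002],"spin":0}
    - {"travel":[0,0,0],"spin":0}

```text
time_s: 4.07
tcp_pos: [0.4771, -0.0212, 0.1464]
eef_rot: [-179.8, -1.4, 7.7]
contact_force: [-0.6, -0.6, -1.0]
gripper_width: 0.0004
```

```bash
python3 - <<'E'
from h import *
s=r.get_state(); print(s['tcp_pos'],s['eef_rot'],s['contact_force'],s['gripper_width'])
im,d=r.capture('scene'); P=cloud('scene',d)
cv2.imwrite('pics/c3.png',cv2.resize(im[60:220,220:420],None,fx=3,fy=3))
for v in range(122,152,2): print(v,[np.round(P[v,x],3).tolist() for x in (303,307,311)])
E
```

```text
[ 0.4770699  -0.02115221  0.14644931] [-179.7583771    -1.36074794    7.65240421] [-0.59248114 -0.55301088 -1.01844376] 0.00040509341359899314
122 [[0.487, -0.028, 0.219], [0.485, -0.02, 0.221], [0.485, -0.012, 0.226]]
124 [[0.487, -0.027, 0.215], [0.485, -0.02, 0.217], [0.485, -0.012, 0.221]]
126 [[0.488, -0.027, 0.211], [0.486, -0.019, 0.213], [0.485, -0.011, 0.216]]
128 [[0.489, -0.026, 0.207], [0.486, -0.019, 0.208], [0.485, -0.011, 0.212]]
130 [[0.487, -0.026, 0.201], [0.488, -0.018, 0.205], [0.485, -0.011, 0.207]]
132 [[0.487, -0.027, 0.195], [0.484, -0.019, 0.197], [0.486, -0.009, 0.203]]
134 [[0.488, -0.026, 0.191], [0.484, -0.019, 0.191], [0.485, -0.01, 0.197]]
136 [[0.31, -0.128, 0.001], [0.485, -0.018, 0.188], [0.486, -0.009, 0.193]]
138 [[0.317, -0.124, 0.001], [0.405, -0.063, 0.099], [0.399, -0.057, 0.098]]
140 [[0.324, -0.12, 0.002], [0.407, -0.062, 0.095], [0.405, -0.053, 0.098]]
142 [[0.33, -0.116, 0.002], [0.41, -0.06, 0.093], [0.319, -0.1, 0.002]]
144 [[0.336, -0.112, 0.002], [0.414, -0.057, 0.091], [1.077, 0.316, 0.802]]
146 [[0.469, -0.035, 0.14], [0.461, -0.03, 0.137], [0.458, -0.023, 0.138]]
148 [[0.473, -0.033, 0.139], [0.467, -0.027, 0.137], [0.464, -0.019, 0.139]]
150 [[0.477, -0.03, 0.138], [0.472, -0.024, 0.137], [0.471, -0.015, 0.141]]
```

View pics/c3.png

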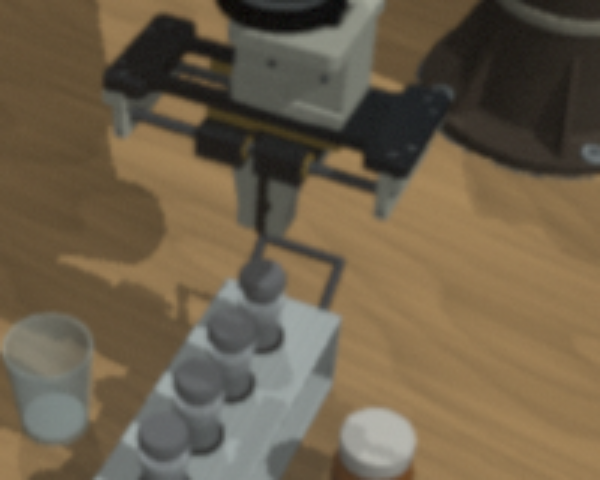

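```bash
python3 -c "
from h import *
s=r.get_state(); print(s)"
```

```text
{'time_s': 4.1167, 'joints': array([ 21.21831681,   2.84121849, -28.22588946,   0.10302738,
       -57.55028686,  76.38545635]), 'qd': array([-0.1609362 , -0.13080308,  0.29397981,  0.08100258, -0.3338728 ,
        0.14579699]), 'joint_torque': array([ 2.37093167e-02, -3.09074235e+01,  2.68615025e+01,  6.30068332e+00,
        2.24033212e-01, -9.83679092e-04]), 'tcp_pos': array([ 0.47710902, -0.0211881 ,  0.14659906]), 'eef_rot': array([-179.76029288,   -1.36448588,    7.65515   ]), 'contact_force': array([-0.557929  ,  0.82199361, -0.19433497]), 'moment': array([-0.09910157,  0.09453868, -0.0155995 ]), 'gripper_width': 0.0005995389528168839}
```

Yes: in x and y the fingers match the reported TCP, but the real tips sit about 4 cm above it. From here I'll take contact from force and pictures, not the reported z.

>>> send_rows:
  motion:
    - {"travel":[-0.004,0.001,0.012],"spin":0}
    - {"travel":[-0.001,0,0.012],"spin":0}
    - {"travel":[0,0,0],"spin":0}

```text
time_s: 4.37
tcp_pos: [0.4737, -0.0225, 0.1228]
eef_rot: [-179.7, -1.5, 7.6]
contact_force: [-0.6, 0.2, -0.6]
gripper_width: 0.0
```

```bash
cat >> h.py <<'E'
def tip(save=None):
    s=r.get_state(); print(s['time_s'],np.round(s['tcp_pos'],4),np.round(s['eef_rot'],2),np.round(s['contact_force'],1))
    im,d=r.capture('scene'); P=cloud('scene',d); x,y,z=s['tcp_pos']; 
    if save: cv2.imwrite(save,im)
    m=(d>0)&(abs(P[...,0]-x-.009)<.008)&(abs(P[...,1]-y)<.022)&(P[...,2]>.12)&(P[...,2]<.24)
    q=P[m]; print('zhist',[(round(a,3),int(((q[:,2]>=a)&(q[:,2]<a+.005)).sum())) for a in np.arange(.12,.24,.005)])
    return im,d,P
E
python3 -c "
from h import *
tip()"
```

```text
4.3667 [ 0.4737 -0.0225  0.1228] [-179.75   -1.5     7.65] [-0.6  0.2 -0.6]
zhist [(np.float64(0.12), 21), (np.float64(0.125), 12), (np.float64(0.13), 33), (np.float64(0.135), 58), (np.float64(0.14), 5), (np.float64(0.145), 0), (np.float64(0.15), 0), (np.float64(0.155), 0), (np.float64(0.16), 14), (np.float64(0.165), 29), (np.float64(0.17), 36), (np.float64(0.175), 33), (np.float64(0.18), 38), (np.float64(0.185), 27), (np.float64(0.19), 33), (np.float64(0.195), 35), (np.float64(0.2), 38), (np.float64(0.205), 8), (np.float64(0.21), 6), (np.float64(0.215), 1), (np.float64(0.22), 0), (np.float64(0.225), 0), (np.float64(0.23), 3), (np.float64(0.235), 4)]
```

>>> send_rows:
  motion:
    - {"travel":[-0.001,0,0.009],"spin":0}
    - {"travel":[-0.001,0,0.009],"spin":0}
    - {"travel":[0,0,0],"spin":0}

```text
time_s: 4.67
tcp_pos: [0.4739, -0.0224, 0.106]
eef_rot: [-179.8, -1.7, 7.7]
contact_force: [-0.5, 0.5, 0.4]
gripper_width: 0.0002
```

>>> send_rows:
  motion:
    - {"travel":[0,0,0.003],"spin":0}
    - {"travel":[0,0,0.002],"spin":0}

```text
time_s: 4.83
tcp_pos: [0.4743, -0.0224, 0.1009]
eef_rot: [-179.8, -1.7, 7.7]
contact_force: [-4.1, -0.1, 6.0]
gripper_width: 0.0004
```

```bash
python3 -c "
from h import *
tip()"
```

```text
4.8333 [ 0.4743 -0.0224  0.1009] [-179.77   -1.7     7.67] [-4.1 -0.1  6. ]
zhist [(np.float64(0.12), 22), (np.float64(0.125), 11), (np.float64(0.13), 36), (np.float64(0.135), 38), (np.float64(0.14), 19), (np.float64(0.145), 34), (np.float64(0.15), 28), (np.float64(0.155), 32), (np.float64(0.16), 32), (np.float64(0.165), 28), (np.float64(0.17), 38), (np.float64(0.175), 33), (np.float64(0.18), 32), (np.float64(0.185), 12), (np.float64(0.19), 2), (np.float64(0.195), 1), (np.float64(0.2), 0), (np.float64(0.205), 0), (np.float64(0.21), 3), (np.float64(0.215), 6), (np.float64(0.22), 1), (np.float64(0.225), 10), (np.float64(0.23), 2), (np.float64(0.235), 0)]
```

>>> send_rows:
  motion:
    - {"travel":[-0.001,0,0.002],"spin":0}

```text
time_s: 4.97
tcp_pos: [0.4743, -0.0224, 0.0994]
eef_rot: [-179.8, -1.8, 7.7]
contact_force: [1.7, 0.2, 6.4]
gripper_width: 0.0004
```

>>> send_rows:
  motion:
    - {"travel":[-0.0005,0,0.002],"spin":0}

```text
time_s: 5.05
tcp_pos: [0.4744, -0.0224, 0.098]
eef_rot: [-179.8, -1.9, 7.7]
contact_force: [-2.1, 0.4, 4.4]
gripper_width: 0.0003
```

>>> send_rows:
  motion:
    - {"travel":[-0.0008,0,0.002],"spin":0}

```text
time_s: 5.13
tcp_pos: [0.4745, -0.0224, 0.0966]
eef_rot: [-179.8, -1.9, 7.7]
contact_force: [-1.9, -0.2, 5.6]
gripper_width: 0.0006
```

>>> send_rows:
  motion:
    - {"travel":[-0.0008,0,0.002],"spin":0}

```text
time_s: 5.22
tcp_pos: [0.4745, -0.0224, 0.0953]
eef_rot: [-179.8, -2.0, 7.8]
contact_force: [-0.9, 0.2, 6.0]
gripper_width: 0.0004
```

>>> send_rows:
  motion:
    - {"travel":[-0.0008,0,0.002],"spin":0}

```text
time_s: 5.3
tcp_pos: [0.4746, -0.0224, 0.094]
eef_rot: [-179.8, -2.1, 7.8]
contact_force: [-1.7, -0.1, 5.7]
gripper_width: 0.0004
```

>>> send_rows:
  motion:
    - {"travel":[-0.0008,0,0.002],"spin":0}

```text
time_s: 5.38
tcp_pos: [0.4746, -0.0224, 0.0927]
eef_rot: [-179.8, -2.2, 7.8]
contact_force: [-1.6, 0.3, 4.9]
gripper_width: 0.0006
```

>>> send_rows:
  motion:
    - {"travel":[-0.0008,0,0.0015],"spin":0}

```text
time_s: 5.47
tcp_pos: [0.4748, -0.0224, 0.0921]
eef_rot: [-179.8, -2.3, 7.8]
contact_force: [-4.7, 0.9, 15.5]
gripper_width: 0.0004
```

>>> send_rows:
  motion:
    - {"travel":[-0.0008,0,0.0015],"spin":0}

```text
time_s: 5.55
tcp_pos: [0.4749, -0.0224, 0.092]
eef_rot: [-179.9, -2.4, 7.9]
contact_force: [-7.2, 2.2, 21.3]
gripper_width: 0.0006
```

Stopper 1 hit its hard stop at 21 N, at TCP z = 0.092. I'll lift about 14 mm and move along low.

>>> send_rows:
  motion:
    - {"travel":[0,0,-0.01],"spin":0}
    - {"travel":[0,0,-0.005],"spin":0}
    - {"travel":[0,0,0],"spin":0}

```text
time_s: 5.8
tcp_pos: [0.4748, -0.0223, 0.1083]
eef_rot: [-179.8, -2.6, 7.9]
contact_force: [0.0, 0.4, -0.3]
gripper_width: 0.0005
```

```bash
python3 -c "
from h import *
tip()"
```

```text
5.8 [ 0.4748 -0.0223  0.1083] [-179.84   -2.55    7.9 ] [ 0.   0.4 -0.3]
zhist [(np.float64(0.12), 29), (np.float64(0.125), 57), (np.float64(0.13), 10), (np.float64(0.135), 0), (np.float64(0.14), 0), (np.float64(0.145), 10), (np.float64(0.15), 30), (np.float64(0.155), 31), (np.float64(0.16), 36), (np.float64(0.165), 31), (np.float64(0.17), 26), (np.float64(0.175), 39), (np.float64(0.18), 40), (np.float64(0.185), 39), (np.float64(0.19), 21), (np.float64(0.195), 4), (np.float64(0.2), 2), (np.float64(0.205), 1), (np.float64(0.21), 0), (np.float64(0.215), 2), (np.float64(0.22), 4), (np.float64(0.225), 4), (np.float64(0.23), 7), (np.float64(0.235), 23)]
```

>>> send_rows:
  motion:
    - {"travel":[0.0165,0,0.002],"spin":0}
    - {"travel":[0.0165,0,0.0015],"spin":0}
    - {"travel":[0.0165,0,0.001],"spin":0}
    - {"travel":[0,0,0],"spin":0}

```text
time_s: 6.18
tcp_pos: [0.5248, -0.0153, 0.1046]
eef_rot: [-179.8, -2.6, 7.9]
contact_force: [1.0, -1.4, -0.2]
gripper_width: 0.0008
```

```bash
python3 -c "
from h import *
tip()"
```

```text
6.1833 [ 0.5248 -0.0153  0.1046] [-179.79   -2.58    7.89] [ 1.  -1.4 -0.2]
zhist [(np.float64(0.12), 16), (np.float64(0.125), 17), (np.float64(0.13), 57), (np.float64(0.135), 25), (np.float64(0.14), 7), (np.float64(0.145), 25), (np.float64(0.15), 30), (np.float64(0.155), 34), (np.float64(0.16), 36), (np.float64(0.165), 31), (np.float64(0.17), 30), (np.float64(0.175), 40), (np.float64(0.18), 38), (np.float64(0.185), 17), (np.float64(0.19), 4), (np.float64(0.195), 4), (np.float64(0.2), 0), (np.float64(0.205), 0), (np.float64(0.21), 1), (np.float64(0.215), 4), (np.float64(0.22), 6), (np.float64(0.225), 3), (np.float64(0.23), 26), (np.float64(0.235), 23)]
```

>>> send_rows:
  motion:
    - {"travel":[-0.0015,0,0.003],"spin":0}
    - {"travel":[-0.0008,0,0.003],"spin":0}

```text
time_s: 6.4
tcp_pos: [0.5208, -0.0159, 0.0974]
eef_rot: [-179.8, -2.5, 7.8]
contact_force: [0.7, 0.3, 6.1]
gripper_width: 0.0003
```

>>> send_rows:
  motion:
    - {"travel":[-0.0008,0,0.003],"spin":0}
    - {"travel":[-0.0008,0,0.002],"spin":0}

```text
time_s: 6.57
tcp_pos: [0.521, -0.0159, 0.0932]
eef_rot: [-179.8, -2.8, 7.9]
contact_force: [1.5, -0.4, 5.6]
gripper_width: 0.0003
```

>>> send_rows:
  motion:
    - {"travel":[-0.0008,0,0.002],"spin":0}

```text
time_s: 6.65
tcp_pos: [0.5212, -0.0159, 0.0921]
eef_rot: [-179.8, -3.0, 8.0]
contact_force: [-3.4, 0.7, 19.8]
gripper_width: 0.0004
```

Stopper 2 is home (20 N at the same height). Next is stopper 3.

>>> send_rows:
  motion:
    - {"travel":[0,0,-0.01],"spin":0}
    - {"travel":[0,0,-0.003],"spin":0}
    - {"travel":[0,0,0],"spin":0}

```text
time_s: 6.9
tcp_pos: [0.5186, -0.0163, 0.1056]
eef_rot: [-179.8, -2.9, 8.0]
contact_force: [-0.4, 0.2, -0.9]
gripper_width: 0.0004
```

>>> send_rows:
  motion:
    - {"travel":[0.0175,0,0.001],"spin":0}
    - {"travel":[0.0175,0,0.001],"spin":0}
    - {"travel":[0.0175,0,0.001],"spin":0}
    - {"travel":[0,0,0],"spin":0}

```text
time_s: 7.23
tcp_pos: [0.5698, -0.0089, 0.1058]
eef_rot: [-179.7, -2.9, 7.9]
contact_force: [0.7, -0.1, 1.2]
gripper_width: 0.0004
```

>>> send_rows:
  motion:
    - {"travel":[0.004,0.0002,0.001],"spin":0}
    - {"travel":[0,0,0.003],"spin":0}
    - {"travel":[-0.0005,0,0.003],"spin":0}

```text
time_s: 7.48
tcp_pos: [0.5733, -0.0087, 0.0982]
eef_rot: [-179.7, -2.9, 7.9]
contact_force: [-1.9, -0.0, 5.7]
gripper_width: 0.0003
```

>>> send_rows:
  motion:
    - {"travel":[-0.0008,0,0.003],"spin":0}
    - {"travel":[-0.0008,0,0.002],"spin":0}

```text
time_s: 7.65
tcp_pos: [0.5733, -0.0086, 0.0941]
eef_rot: [-179.7, -3.1, 8.0]
contact_force: [1.3, 0.3, 5.6]
gripper_width: 0.0005
```

>>> send_rows:
  motion:
    - {"travel":[-0.0008,0,0.002],"spin":0}

```text
time_s: 7.73
tcp_pos: [0.5734, -0.0086, 0.0929]
eef_rot: [-179.7, -3.3, 8.0]
contact_force: [1.5, -0.7, 6.1]
gripper_width: 0.0002
```

>>> send_rows:
  motion:
    - {"travel":[-0.0008,0,0.002],"spin":0}

```text
time_s: 7.82
tcp_pos: [0.5737, -0.0086, 0.0922]
eef_rot: [-179.8, -3.4, 8.0]
contact_force: [-5.6, 1.3, 19.9]
gripper_width: 0.0006
```

>>> send_rows:
  motion:
    - {"travel":[0,0,-0.01],"spin":0}
    - {"travel":[0,0,-0.003],"spin":0}
    - {"travel":[0,0,0],"spin":0}

```text
time_s: 8.07
tcp_pos: [0.5713, -0.009, 0.106]
eef_rot: [-179.7, -3.4, 8.0]
contact_force: [0.8, -0.3, -0.8]
gripper_width: 0.0002
```

>>> send_rows:
  motion:
    - {"travel":[0.0175,0,0.001],"spin":0}
    - {"travel":[0.0175,0,0.001],"spin":0}
    - {"travel":[0.0165,0,0.001],"spin":0}
    - {"travel":[0,0,0],"spin":0}

```text
time_s: 8.4
tcp_pos: [0.6217, -0.0016, 0.1065]
eef_rot: [-179.7, -3.4, 8.0]
contact_force: [1.1, 0.6, 0.9]
gripper_width: 0.0004
```

>>> send_rows:
  motion:
    - {"travel":[0.001,0.0005,0.003],"spin":0}
    - {"travel":[0,0,0.003],"spin":0}
    - {"travel":[-0.0005,0,0.003],"spin":0}

```text
time_s: 8.65
tcp_pos: [0.6227, -0.002, 0.0967]
eef_rot: [-179.7, -3.4, 8.0]
contact_force: [0.4, 0.4, 6.3]
gripper_width: 0.0005
```

>>> send_rows:
  motion:
    - {"travel":[-0.0008,0,0.003],"spin":0}

```text
time_s: 8.73
tcp_pos: [0.6227, -0.002, 0.0942]
eef_rot: [-179.7, -3.5, 8.0]
contact_force: [1.1, -0.2, 6.6]
gripper_width: 0.0006
```

>>> send_rows:
  motion:
    - {"travel":[-0.0008,0,0.002],"spin":0}

```text
time_s: 8.82
tcp_pos: [0.6228, -0.002, 0.0928]
eef_rot: [-179.7, -3.7, 8.1]
contact_force: [0.5, -0.0, 4.5]
gripper_width: 0.0006
```

>>> send_rows:
  motion:
    - {"travel":[-0.0008,0,0.0015],"spin":0}

```text
time_s: 8.9
tcp_pos: [0.623, -0.002, 0.0924]
eef_rot: [-179.7, -3.9, 8.1]
contact_force: [-2.2, 0.9, 12.7]
gripper_width: 0.0002
```

>>> send_rows:
  motion:
    - {"travel":[-0.0008,0,0.0018],"spin":0}

```text
time_s: 8.98
tcp_pos: [0.6231, -0.002, 0.0923]
eef_rot: [-179.7, -4.0, 8.2]
contact_force: [-4.5, 1.4, 17.2]
gripper_width: 0.0003
```

>>> send_rows:
  motion:
    - {"travel":[0,0,-0.01],"spin":0}
    - {"travel":[0,0,-0.03],"spin":0}
    - {"travel":[0,0,-0.04],"spin":0}
    - {"travel":[0,0,-0.04],"spin":0}
    - {"travel":[0,0,0],"spin":0}

```text
time_s: 9.4
tcp_pos: [0.6091, -0.0052, 0.2149]
eef_rot: [-179.8, -3.6, 8.1]
contact_force: [1.6, 0.5, 2.0]
gripper_width: 0.0005
```

>>> send_rows:
  motion:
    - {"travel":[0,-0.04,-0.005],"spin":0}
    - {"travel":[0,-0.04,-0.005],"spin":0}
    - {"travel":[0,-0.04,0],"spin":0}
    - {"travel":[0,-0.04,0],"spin":0}
    - {"travel":[0,-0.04,0],"spin":0}

```text
time_s: 9.82
tcp_pos: [0.5786, 0.1909, 0.2313]
eef_rot: [-179.6, -3.9, 7.4]
contact_force: [0.7, 0.4, 0.4]
gripper_width: 0.0007
```

>>> send_rows:
  motion:
    - {"travel":[-0.02,-0.035,0],"spin":0}
    - {"travel":[-0.02,-0.035,0],"spin":0}
    - {"travel":[-0.02,-0.035,0],"spin":0}
    - {"travel":[-0.02,-0.035,0],"spin":0}
    - {"travel":[0,0,0],"spin":0}

```text
time_s: 10.23
tcp_pos: [0.4742, 0.3279, 0.2256]
eef_rot: [-179.6, -3.9, 7.6]
contact_force: [-0.2, -0.8, -0.7]
gripper_width: 0.0004
```

```bash
python3 - <<'E'
from h import *
s=r.get_state(); print(s['time_s'],s['tcp_pos'],s['contact_force'])
a=[]
for n in('scene','top'):
    im,d=r.capture(n); a.append(im[100:320,200:440]); P=cloud(n,d); X,Y,Z=P[...,0],P[...,1],P[...,2]
    m=(d>0)&(Z>.112)&(Z<.145)&(X>.43)&(X<.67)&(abs(Y+.015)<.045)
    for x,y in((.472,-.0225),(.522,-.016),(.572,-.0092),(.621,-.0025)):
        k=(d>0)&(np.hypot(X-x,Y-y)<.010)&(Z>.11)&(Z<.15)
        print(n,k.sum(),'top z',np.median(Z[k]).round(4))
    m=(d>0)&(Z>.068)&(Z<.08)&(X>.38)&(X<.72)&(abs(Y+.015)<.08)
    print(n,'rack top',cv2.minAreaRect(P[m][:,:2].astype(np.float32)))
    for t in('jar','beaker','spare_tube'): print(t,[np.round(w(n,q['at']),4).tolist() for q in r.pinpoint(n,t)][:1])
cv2.imwrite('pics/end.png',cv2.resize(np.hstack(a),None,fx=1.6,fy=1.6))
E
```

```text
10.2333 [0.4741796  0.3278628  0.22559212] [-0.21625888 -0.77376863 -0.73874469]
scene 54 top z 0.1289
scene 60 top z 0.1287
scene 65 top z 0.1289
scene 73 top z 0.1286
scene rack top ((0.5431572794914246, -0.01278679072856903), (0.25149431824684143, 0.09102332592010498), 8.00731086730957)
jar [[0.5093, 0.0933, -0.0014]]
beaker [[0.5662, -0.1392, 0.0025]]
spare_tube [[0.6195, 0.1048, -0.0036]]
top 175 top z 0.1283
top 160 top z 0.1283
top 156 top z 0.1282
top 151 top z 0.1285
top rack top ((0.5418343544006348, -0.013950075954198837), (0.24979065358638763, 0.08872656524181366), 8.1738920211792)
jar [[0.5106, 0.091, -0.002]]
beaker [[0.565, -0.1376, 0.0033]]
spare_tube []
```

View pics/end.png

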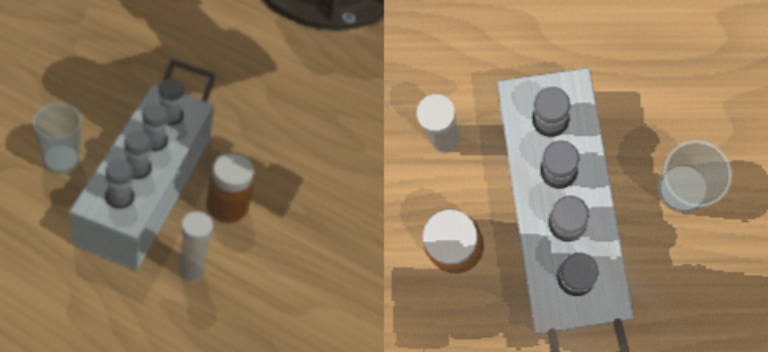

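All four tops measure the same, 0.128–0.129 m. The rack has shifted by at most about 1 mm, the bystanders are in place and the arm is clear, so I'm handing in.

```bash
python3 -c "
from plant import r
print(r.close_job())"
```

```text
the job is handed in; nothing more can be done
None
```

I pushed all four stoppers home in order from the handle end, with shut fingertips, and handed the job in at about 11 s. Each one moved at about 6 N and then hit its hard stop; the highest push I read was about 21 N. Between stoppers the tips stayed roughly 1–2 cm above the tops; this is not exact, because of the height offset below.

**Final checks:** both cameras put all four stopper tops at 128–129 mm (home is 128 mm). The rack shows no shift beyond about 1 mm, which is within measurement noise. The arm finished well clear, with the force near zero.

**Bystanders:** the jar and beaker were found where they started, within the networks' error, by both cameras. The spare tube was confirmed by the scene camera only. The top camera's network missed it, though it shows in that picture.

**What disagreed:**
- **Tip height:** the reported tool height was about 36–40 mm below the real fingertips. I took contact from the force and the pictures instead.
- **Tool tilt:** the tool slowly tilted to about 4°, which the move interface could not correct. It gave brief sideways forces of up to about 7 N but caused no visible shift.

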